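# Load the amber standard and hold the reader's shutter at the mark

## Task

Take the amber glass rod from the rack and push it down past the orange sprung jaw until it sits fully home in both fork clips of the reader and the jaw has shut over it; let go of it. Then pull the spring-loaded shutter out by its black tab until its white pointer is level with the red marker, and finish while still holding it there. Keep the shutter shut until the rod is in and released, and leave the blue rod and all the glassware where they are.

Things in the scene. Friction and masses are not known exactly. Their poses are not given: they have to be found in the camera images.
- reader: White and grey bench reader, fixed; place and yaw vary. Origin: underside, below the seat; x to its back, y left, z up. Grey base 20 mm high, x -65..65, y -175..145 mm; low deck (20 high) forward to x -195 at y -175..-80. White lamp housing y -160..-90 and detector housing y 90..140, both x -60..60, 105 mm high. The rod cradle is between them.
- seat (a point): Centre of the rod when home in the forks, 85 mm above the table over the reader's origin, reader's axes; the rod lies along y, up to 10 mm off centre in y. Forks: two steel clips open upward, 8 mm thick, at y -46 and 46; slot 23 mm wide, floor 75 mm high; near (-x) prong flares up to 116 mm high, far prong 87. Between them (y -42..42) free down to 36 mm.
- jaw (a joint): Orange sprung jaw: two linked arms, 6 mm thick, at y -55 and 55, on one axle along y under the cradle. They stand at the far (+x) side; sloped noses, 118 down to 95 mm high, overhang the slot to 4 mm from its middle. A rod pushed straight down (10 to 20 N) swings them back under 0.1 rad, then they snap shut over it. Value rad: 0 shut, grows as it swings back, stop 0.5.
- shutter (a joint): Slide of the lamp shutter at the reader's y -125: steel bar out of the lamp housing's front, with an upright black tab. Value in m: 0 shut, grows as the tab is pulled out along the reader's -x, end stop 0.070. A spring pulls it shut: 3 N at 0 plus 1 N per 10 mm, so it must be held.
- tab (a point): Grip point in the middle of the shutter's black pull tab, 85 mm above the table, reader's axes. Tab 12 mm thick (x), 30 wide (y), from 56 (top of the bar) to 103 mm above the table. Shut, 39 mm are free between tab and lamp housing; free in front. Best taken from above, one finger before and one behind it. Moves with the shutter.
- pointer (a point): Tip of the small white pointer, 3 mm thick, sticking out of the tab's foot to the reader's -y side, 53 mm above the table, at the x of the tab's middle. Moves with the shutter.
- marker: Fixed red marker on the deck at the -y side of the slide: foot 16 x 14 x 10 mm, upright blade 3 mm thick (x), top 57 mm above the table. Origin: underside of the foot, at the blade's x; reader's axes. Stands 28 to 50 mm further out (-x) than the shut shutter's pointer, varies; does not block the slide. At the mark: pointer and blade at the same x in the reader's frame.
- rack: Grey rack, 130 x 150 mm, fixed; place and yaw vary. Origin: underside, centre. Two rods lie on it along its x at y -40 and 40 mm, axes 45 mm above the table, each in two V supports 10 mm thick at x -46 and 46; between these only the base, 12 mm high. Which rod lies where varies.
- amber_rod: Brown (amber) solid glass rod, 20 mm diameter, 160 mm long with its aluminium end caps (26 mm diameter, 12 mm long each), 120 to 200 g. Origin: its centre; x along the rod. Both ends alike; may be rolled about x.
- blue_rod: Blue rod of the same shape and size; stays in the rack. Origin: its centre; x along the rod.
- flask: stoppered conical flask, clear glass, 82 mm across the foot, 125 mm tall; a bystander. Origin: centre of its underside, z up.
- beaker: clear glass beaker, 66 mm across, 85 mm tall; a bystander. Origin: centre of its underside, z up.
- dish: white porcelain dish, 84 mm across, 30 mm tall; a bystander. Origin: centre of its underside, z up.
- reagent: brown bottle with a black cap, 64 mm across, 130 mm tall; a bystander. Origin: centre of its underside, z up.
- dropper: clear dropper bottle with a red rubber bulb, 44 mm across, 114 mm tall; a bystander. Origin: centre of its underside, z up.
- jar: white jar with a blue lid, 60 mm across, 75 mm tall; a bystander. Origin: centre of its underside, z up.
Not all that is in view belongs to the job. Leave any turquoise look-alike of the amber_rod alone.

How it is judged:
By the outcome, as a careful person would: the job done as asked, in the order asked, and still so for the second after the job is handed in, while the arm keeps its last pose, push and grip.
It also fails if it takes over 54 s, if anything falls off the work surface, if the arm or the gripper's body presses on something with over 40 N, if the wrist force passes 120 N, or if a joint passes its speed limit or range.

## Robot

A 6-joint arm with a two-finger parallel gripper is mounted at the origin on the work surface. World frame = base frame: x ahead of the robot, y to its left, z up, the work surface at z = 0. Lengths are in mm, angles in rad, forces in N, time in s.
With the tool pointing down it reaches from about 300 to 850 mm from the base axis. Payload 4.2 kg.
Tool frame: the origin (TCP) lies midway between the tips of the shut fingers; the grasp point (between the pads) lies 19 mm behind it; x points along the fingers, z is the direction in which the jaws open and shut, and the axes are right-handed (so a half turn about x gives the same grasp; the last joint's range is limited). The gripper opens to 91 mm and grips with 3 to 60 N. Pads are 32 mm wide; open, the fingers measure 118 mm over their backs; the gripper's body (76 mm by 178 mm) begins 60 mm behind the grasp point.
Start: joints at [-1.245, 0.32, 1.565, -0, 1.257, -0.02], TCP at [194.9, -540.978, 213.976] pointing down, gripper open.
Joint ranges: [-3.11, 3.11], [-0.84, 2.01], [0.21, 2.61], [-1.34, 4.49], [0.05, 2.63], [-2.56, 2.56]. Speed limits (rad/s): [2.57, 2.57, 3.14, 3.14, 3.14, 3.14].

## Interface

Orientations are given as a unit quaternion [x, y, z, w].
In Python, from workcell import bot gives the robot as it stands. The module is installed in compiled form; this text tells all that it offers.
- The arm moves only by the shell command python3 -m handwheel 'ROWS' [FORCE]. ROWS is JSON, a list of rows, each a list of 7 numbers: the closure in counts, from 0 (fully open) to 255 (shut), then the shift along the world's x, y, z scaled (see below), then the turn, a rotation vector about the world's x, y, z scaled (see below). In form: [[jaw, dx, dy, dz, ax, ay, az], ...]. A call has 1 to 20 rows; each row shifts and turns the commanded pose from where the row before left it; what a row does not reach is not made up. The controller multiplies each number of a shift by 20 cm and each number of a turn by 45 degrees. A row lasts 1/12 s, in which the tool goes at most 41.7 mm and 7.16 degrees, less where a joint would pass 70% of its speed; a pose out of reach is approached as far as the arm can. A call with a number of a shift or a turn outside -1 to 1 is refused whole. A call with a gripper value outside its range is refused whole. The fingers move at their own pace and stop on an object; FORCE is the grip in N (left out, the last holds). Time passes only in rows, so rows that do not move let the fingers close. It gives the time, the measured TCP pose, the force and the opening at its end, in the units of the state.
- bot.state(): the state, without advancing time (a new reading comes with each control period).
- bot.read_camera(name): name is "side" or "top" or "wrist"; returns the picture (384x512x3 uint8, red, green, blue); there is no depth.
- bot.calibration(name): a dict with "fov_y" (degrees; the focal length in pixels is half the picture's height over the tangent of half this angle, whatever the lens; pixels are square), "cx", "cy" (the principal point, pixels), "R" (3x3) and "t" (3): a world point X has camera coordinates R X + t; the wrist camera has in their place "tool_from_camera" (4x4, takes a point from camera to tool coordinates, whose origin is the TCP and whose axes are the tool frame's). Camera axes: x right, y down, z forward; pixel columns grow to the right and rows downward; lengths in mm; the calibration is good to about 2 mm. A picture is of the moment at which its call begins: read the wrist's pose just before it. calibration takes no time and is no camera call.
- bot.hand_in(): hands the job in, once; it reports no verdict.
Trained networks look in the newest picture that a camera, given by its name, has taken for a name from the list of things; names that differ only in an ending like _2 or _b are one class to them, and where a whole thing is asked for, a point or a joint stands for the part that bears it (a point fixed in the world has none). Each returns a list of dicts, best first, with "confidence" (0 to 1); they miss things now and then, are a little off and sometimes report something else, mostly with a low value. They report only what shows in the picture. A call takes as long as a camera call. They do not tell look-alikes from the thing itself.
- bot.look_for(thing, camera): "pixel" ([column, row] in pixels, amid what is visible of it).
The state is a dict: "t": time; "q": joint angles; "qvel": joint speeds; "joint_efforts": joint torques, N m; "tcp_pos": TCP position; "tool_rot": TCP orientation; "contact_force": force on the tool from outside, world axes, zero at the start; "wrist_torque": the same for the moment, N m; "width": finger opening in mm.
Only numpy, scipy, OpenCV 4.12 (cv2) and the standard library are available. Lean on these libraries where they do the work, as an engineer would, in place of code of your own. Each camera call takes 0.05 s, during which the arm holds its last target. There are 200 camera calls.

## Working session

There is one attempt and no reset: what is moved stays moved. The work goes in short steps, Python scripts to look and compute and a shell command to move; the robot and the scene stay as the last step left them, time stands still between calls to the robot, and variables do not carry over. Pictures are saved under pics/ and viewed, about 8 in all and at most 12, crops included, and the job is handed in when it is done.

```bash
mkdir -p pics
cat > h.py <<'E'
import numpy as np, cv2
from workcell import bot
from scipy.spatial.transform import Rotation as Rn
def snap(cam,name=None):
    s=bot.state(); im=bot.read_camera(cam)
    if name: cv2.imwrite(f'pics/{name}.png',im[:,:,::-1])
    return im,s
def cam(name,s=None):
    c=bot.calibration(name); f=192/np.tan(np.radians(c['fov_y'])/2)
    if 'R' in c: R=np.array(c['R']);t=np.array(c['t'])
    else:
        T=np.array(c['tool_from_camera']); Rt=Rn.from_quat(s['tool_rot']).as_matrix()
        Rw=Rt@T[:3,:3]; p=Rt@T[:3,3]+np.array(s['tcp_pos']); R=Rw.T; t=-R@p
    return f,c['cx'],c['cy'],R,t
def ray(C,px):
    f,cx,cy,R,t=C; d=R.T@np.array([(px[0]-cx)/f,(px[1]-cy)/f,1]); return -R.T@t,d/np.linalg.norm(d)
def atz(C,px,z):
    o,d=ray(C,px); return o+d*(z-o[2])/d[2]
def tri(L):
    A=np.zeros((3,3));b=np.zeros(3)
    for C,px in L:
        o,d=ray(C,px);P=np.eye(3)-np.outer(d,d);A+=P;b+=P@o
    X=np.linalg.solve(A,b); return X,[np.hypot(*(proj(C,X)-np.array(px))) for C,px in L]
def proj(C,X):
    f,cx,cy,R,t=C; x=R@np.array(X)+t; return np.array([f*x[0]/x[2]+cx,f*x[1]/x[2]+cy])
E
python3 - <<'E'
from h import *
print(bot.state())
for n in('top','side','wrist'):
    c=bot.calibration(n);print(n,c)
    im,s=snap(n,n+'0')
ims=[cv2.imread(f'pics/{n}0.png') for n in('top','side')]
for n in('top','side'):
    for th in('amber_rod','blue_rod','rack','reader','tab','pointer','marker','jaw','seat'):
        try: r=bot.look_for(th,n)
        except Exception as e: r=[]; print(e)
        print(n,th,[(np.round(x['pixel']).tolist(),round(x['confidence'],2)) for x in r[:3]])
E
```

```text
{'t': 0.0, 'q': array([-1.24497047e+00,  3.20238200e-01,  1.56567227e+00, -3.15491915e-05,
        1.25738168e+00, -1.99959791e-02]), 'qvel': array([ 0.00150185, -0.0003886 , -0.00068991, -0.00097717,  0.00107841,
       -0.00032632]), 'joint_efforts': array([ 2.09891390e-03, -4.12456870e+01, -2.31972027e+01,  7.26638851e-02,
        4.57082014e-02, -1.55248918e-04]), 'tcp_pos': array([ 194.73978791, -540.48316359,  213.15374601]), 'tool_rot': array([ 0.40686244,  0.57906203, -0.40616915,  0.57808022]), 'contact_force': array([-0.14625056,  0.76223117,  0.012152  ]), 'wrist_torque': array([-0.02514646, -0.01012545, -0.02423016]), 'width': 91.2619494964722}
top {'fov_y': 42.174080308338745, 'cx': 255.22885413425817, 'cy': 194.3485809734448, 'R': array([[-0.0065138 , -0.99977912,  0.01998214],
       [-0.99894705,  0.00559828, -0.04553521],
       [ 0.04541329, -0.02025771, -0.99876286]]), 't': array([ -32.71250672,  547.32055967, 1557.76079804])}
side {'fov_y': 56.39728409609076, 'cx': 259.5088059752442, 'cy': 187.26714372041474, 'R': array([[-0.96817662, -0.24921844,  0.02289566],
  
[... 700 characters left out ...]
73), ([337.0, 192.0], 0.73)]
top rack [([337.0, 193.0], 0.78), ([137.0, 240.0], 0.65)]
top reader [([227.0, 182.0], 0.88)]
top tab []
top pointer []
top marker [([188.0, 256.0], 0.72), ([297.0, 135.0], 0.32)]
top jaw [([208.0, 180.0], 0.6)]
top seat [([229.0, 185.0], 0.88)]
side amber_rod [([275.0, 141.0], 0.55), ([284.0, 150.0], 0.51)]
side blue_rod [([237.0, 195.0], 0.59), ([279.0, 166.0], 0.48)]
side rack [([281.0, 169.0], 0.66), ([276.0, 166.0], 0.56), ([247.0, 156.0], 0.28)]
side reader [([244.0, 219.0], 0.86)]
side tab [([279.0, 199.0], 0.71)]
side pointer [([279.0, 201.0], 0.64)]
side marker []
side jaw [([225.0, 215.0], 0.73)]
side seat [([247.0, 222.0], 0.7), ([279.0, 202.0], 0.22)]
```

View pics/top0.png

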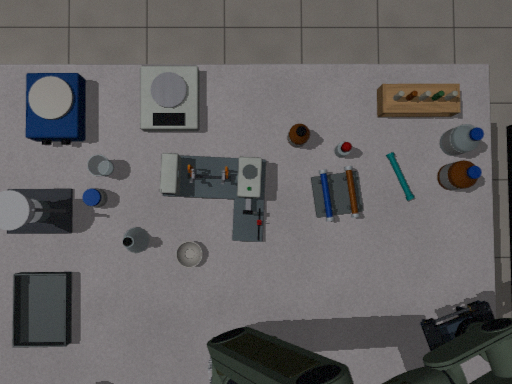

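View pics/side0.png

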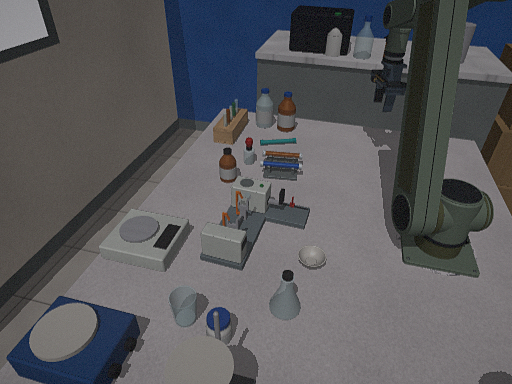

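The top view shows the amber rod at (351,190) and the blue one at (326,195). The reader is at about (213,178), the tab at about (248,207), the red marker at (260,223), and the turquoise decoy at (400,176). In the side view, amber is the far rod at (282,155), and the tab is at (282,196).

Run:
```python
from h import *
s=bot.state()
C=cam('top')
im=cv2.imread('pics/top0.png'); hsv=cv2.cvtColor(im,cv2.COLOR_BGR2HSV)
def pca(m,x0,x1,y0,y1):
    ys,xs=np.nonzero(m[y0:y1,x0:x1]); P=np.c_[xs+x0,ys+y0].astype(float); c=P.mean(0); u=np.linalg.svd(P-c,full_matrices=False)[2][0]; k=(P-c)@u
    return c,c+u*k.min(),c+u*k.max(),len(P)
for nm,lo,hi,box in(('amber',(5,120,80),(20,255,255),(340,362,160,220)),('blue',(100,120,80),(125,255,255),(315,336,165,225)),('jaw',(3,130,120),(18,255,255),(160,245,150,200)),('red',(0,150,80),(4,255,255),(250,270,200,240))):
    m=cv2.inRange(hsv,lo,hi); c,a,b,n=pca(m,*box); z={'jaw':105,'red':50}.get(nm,50)
    print(nm,n,c.round(1),atz(C,c,z).round(),atz(C,a,z).round(),atz(C,b,z).round())
# reader: rect corners by housings / base approx
for n,p,z in(('lamp TL',(239,157),105),('lampTR',(266,158),105),('lampBL',(238,198),105),('detTL',(164,154),105),('detBL',(162,194),105),('deckBR',(264,241),20),('deckBL',(233,240),20)):
    print(n,atz(C,p,z).round())
crop=cv2.resize(im[140:250,150:370],None,fx=3.6,fy=3.6,interpolation=cv2.INTER_CUBIC); cv2.imwrite('pics/c1.png',crop)
```

```text
amber 105 [351.  190.9] [ 554. -332.   50.] [ 619. -323.   50.] [ 489. -341.   50.]
blue 191 [325.6 195. ] [ 542. -253.   50.] [ 608. -244.   50.] [ 476. -262.   50.]
jaw 13 [202.8 167.4] [624. 121. 105.] [627. 165. 105.] [619.  52. 105.]
red 15 [258.3 221.8] [461. -44.  50.] [467. -46.  50.] [454. -42.  50.]
lamp TL [654.  13. 105.]
lampTR [651. -67. 105.]
lampBL [532.  17. 105.]
detTL [664. 236. 105.]
detBL [545. 242. 105.]
deckBR [401. -62.  20.]
deckBL [404.  35.  20.]
```

View pics/c1.png

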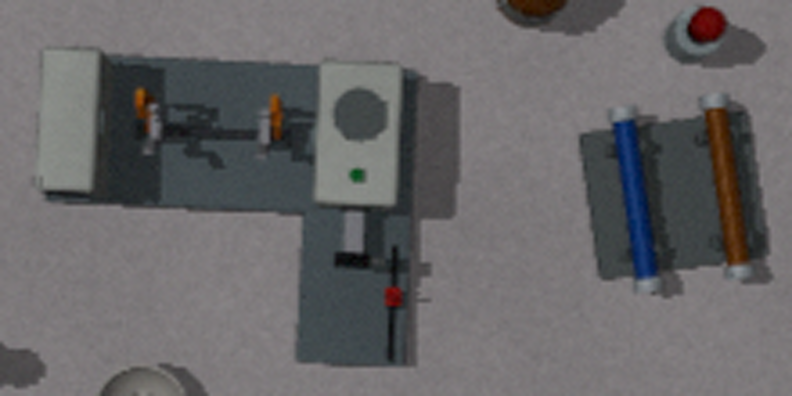

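Run:
```python
from h import *
s=bot.state();M=Rn.from_quat(s['tool_rot']).as_matrix();print(M.round(3), s['t'])
print('yaw of tool z',np.arctan2(M[1,2],M[0,2]),'tool y',np.arctan2(M[1,1],M[0,1]))
```

```text
[[-0.     0.941  0.339]
 [-0.     0.339 -0.941]
 [-1.    -0.     0.   ]] 1.05
yaw of tool z -1.225001697133811 tool y 0.3457946230099483
```

```bash
python3 -m handwheel '[[0,0.18,0.104,0,0,0,-0.026],[0,0.18,0.104,0,0,0,-0.026],[0,0.18,0.104,0,0,0,-0.026],[0,0.18,0.104,0,0,0,-0.026],[0,0.18,0.104,0,0,0,-0.026],[0,0.18,0.104,0,0,0,-0.026],[0,0.18,0.104,0,0,0,-0.026],[0,0.18,0.104,0,0,0,-0.026],[0,0.18,0.104,0,0,0,-0.026],[0,0.18,0.104,0,0,0,-0.026],[0,0,0,0,0,0,0],[0,0,0,0,0,0,0]]' 40
python3 - <<'E'
from h import *
im,s=snap('wrist','w1'); print(s['tcp_pos'],s['q'])
for th in('amber_rod','blue_rod','rack'): print(th,[(np.round(x['pixel']).tolist(),round(x['confidence'],2)) for x in bot.look_for(th,'wrist')[:3]])
E
```

```text
t: 2.05
tcp_pos: [556.5, -331.4, 213.3]
tool_rot: [0.462, 0.535, -0.462, 0.535]
contact_force: [-0.5, -0.4, -0.4]
width: 91.2
[ 556.47385024 -331.44501667  213.29401367] [-5.54825677e-01  4.36262824e-01  1.38486121e+00 -2.39780884e-04
  1.32114247e+00  8.70569822e-01]
amber_rod [([255.0, 175.0], 0.96), ([378.0, 151.0], 0.72)]
blue_rod [([195.0, 172.0], 0.69), ([28.0, 137.0], 0.55)]
rack [([229.0, 167.0], 0.88)]
```

View pics/w1.png

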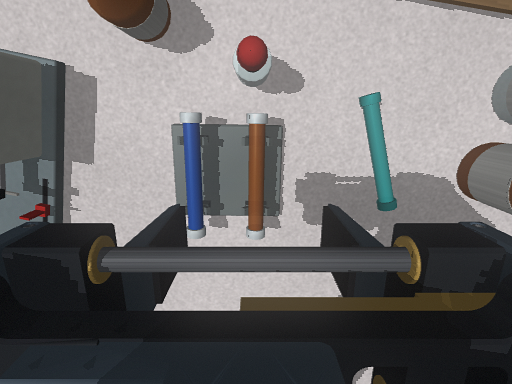

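The wrist view shows the amber rod vertical from (258,118) to (256,234), the blue rod to its left, and the turquoise decoy at (378,150). I'll measure it by colour, descend, and triangulate.

```bash
cat >> h.py <<'E'
def amber(im,x0=200,x1=320,y0=60,y1=300):
    hsv=cv2.cvtColor(im,cv2.COLOR_RGB2HSV); m=cv2.inRange(hsv,(5,120,60),(20,255,255)); k=np.zeros_like(m);k[y0:y1,x0:x1]=255
    n,l,st,_=cv2.connectedComponentsWithStats(m&k); i=1+np.argmax(st[1:,4]); ys,xs=np.nonzero(l==i)
    r=cv2.minAreaRect(np.c_[xs,ys].astype(np.float32)); p=cv2.boxPoints(r); p=p[np.argsort(p[:,1])]
    return (p[0]+p[1])/2,(p[2]+p[3])/2,r[1]
E
python3 - <<'E'
from h import *
s=bot.state(); im=cv2.imread('pics/w1.png')[:,:,::-1].copy(); C=cam('wrist',s)
a,b,w=amber(im); print(a,b,w); A=atz(C,a,50);B=atz(C,b,50); print(A,B,np.linalg.norm(A-B),(A+B)/2,np.arctan2(*(A-B)[1::-1]))
M=Rn.from_quat(s['tool_rot']).as_matrix();print('zyaw',np.arctan2(M[1,2],M[0,2]))
E
python3 -m handwheel '[[130,0,0,-0.15,0,0,0],[130,0,0,-0.15,0,0,0],[130,0,0,-0.1,0,0,0],[130,0,0,0,0,0,0],[130,0,0,0,0,0,0]]'
python3 - <<'E'
from h import *
im,s=snap('wrist','w2'); C=cam('wrist',s)
a,b,w=amber(im); print(a,b,w); A=atz(C,a,50);B=atz(C,b,50); print(A,B,np.linalg.norm(A-B),(A+B)/2,np.arctan2(*(A-B)[1::-1]),s['width'])
E
```

```text
[256. 124.] [256. 230.] (106.0, 14.0)
[ 616.19752774 -328.00115189   50.        ] [ 480.29142345 -347.52241165   50.        ] 137.3009423424451 [ 548.24447559 -337.76178177   50.        ] 0.142662057629352
zyaw -1.4306278862782515
t: 2.67
tcp_pos: [553.6, -333.7, 133.6]
tool_rot: [0.464, 0.534, -0.464, 0.533]
contact_force: [0.2, -0.3, 0.6]
width: 61.1
[255. 123.] [255. 246.] (123.0, 20.0)
[ 619.43131024 -325.66484095   50.        ] [ 497.66129275 -342.99855657   50.        ] 122.99754004922394 [ 558.5463015  -334.33169876   50.        ] 0.1413980363013538 61.12704219066863
```

Run:
```python
from h import *
s=bot.state(); C2=cam('wrist',s)
class D(dict): pass
s1=dict(s); s1['tcp_pos']=[556.47,-331.45,213.29]; s1['tool_rot']=Rn.from_euler('z',-1.4306+np.pi*0).as_quat()
# rebuild orientation: rotate current about z to zyaw=-1.4306
M=Rn.from_quat(s['tool_rot']); y=np.arctan2(M.as_matrix()[1,2],M.as_matrix()[0,2]); s1['tool_rot']=(Rn.from_euler('z',-1.4306-y)*M).as_quat()
print('zyaw now',y)
C1=cam('wrist',s1)
X,e=tri([(C1,(256.5,124)),(C2,(255.5,123))]);print('wrist tri end',X,e)
# top+side on centre
T=cam('top');S=cam('side'); im=cv2.imread('pics/side0.png');hsv=cv2.cvtColor(im,cv2.COLOR_BGR2HSV);m=cv2.inRange(hsv,(5,110,60),(20,255,255))[148:165,262:302];ys,xs=np.nonzero(m);print(xs.min()+262,xs.max()+262,ys.mean()+148)
p=((xs.min()+xs.max())/2+262,ys.mean()+148);print(tri([(T,(351,190.9)),(S,p)]))
```

```text
zyaw now -1.4306795237942262
wrist tri end [ 623.73161762 -324.80887405  171.49536639] [np.float64(0.9716094554996815), np.float64(1.5351656275756453)]
266 298 153.76984126984127
(array([ 554.02077731, -331.73084708,   49.4903747 ]), [np.float64(0.14425817639605035), np.float64(0.11076398243459243)])
```

```bash
python3 -m handwheel '[[130,-0.005,0,-0.15,0,0,0],[130,-0.005,0,-0.15,0,0,0],[130,0,0,-0.12,0,0,0],[130,0,0,-0.08,0,0,0],[130,0,0,-0.04,0,0,0],[130,0,0,0,0,0,0],[255,0,0,0,0,0,0],[255,0,0,0,0,0,0],[255,0,0,0,0,0,0],[255,0,0,0,0,0,0],[255,0,0,0,0,0,0],[255,0,0,0,0,0,0]]' 50
```

```text
t: 3.72
tcp_pos: [554.1, -334.7, 27.7]
tool_rot: [0.463, 0.532, -0.464, 0.536]
contact_force: [0.0, -4.6, 5.1]
width: 19.1
```

```bash
python3 -m handwheel '[[255,0,0,0.08,0,0,0],[255,0,0,0.18,0,0,0],[255,0,0,0.2,0,0,0],[255,0,0,0.2,0,0,0],[255,0,0,0.2,0,0,0],[255,0.018,0.183,0.04,0,0,0.147],[255,0.018,0.183,0,0,0,0.147],[255,0.018,0.183,0,0,0,0.147],[255,0.018,0.183,0,0,0,0.147],[255,0.018,0.183,0,0,0,0.147],[255,0.018,0.183,0,0,0,0.147],[255,0.018,0.183,0,0,0,0.147],[255,0.018,0.183,0,0,0,0.147],[255,0.018,0.183,0,0,0,0.147],[255,0.018,0.183,0,0,0,0.147],[255,0.018,0.183,0,0,0,0.147],[255,0.018,0.183,0,0,0,0.147],[255,0,0,0,0,0,0],[255,0,0,0,0,0,0]]'
python3 - <<'E'
from h import *
im,s=snap('wrist','w3'); M=Rn.from_quat(s['tool_rot']).as_matrix()
print(s['tcp_pos'],s['width'],s['contact_force'],np.arctan2(M[1,2],M[0,2]))
for th in('jaw','seat','tab','pointer','marker','reader'): print(th,[(np.round(x['pixel']).tolist(),round(x['confidence'],2)) for x in bot.look_for(th,'wrist')[:3]])
E
```

```text
t: 5.3
tcp_pos: [595.0, 108.3, 205.0]
tool_rot: [0.014, 0.708, -0.014, 0.706]
contact_force: [0.0, -1.2, -1.2]
width: 18.7
[595.03783972 108.32614821 204.99639316] 18.723589266191297 [ 0.02572373 -1.21495654 -1.19281042] -0.04076002142401193
jaw [([282.0, 134.0], 0.62)]
seat []
tab []
pointer []
marker []
reader [([271.0, 98.0], 0.97)]
```

View pics/w3.png

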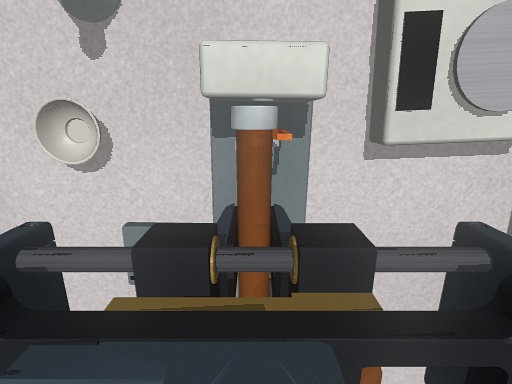

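The wrist view shows the held rod (column 255), the detector housing's top (201..329, row 42 down), and an orange jaw nose at (284,135). I'll enlarge that part.

Run:
```python
import cv2
im=cv2.imread('pics/w3.png')[30:180,190:340]; cv2.imwrite('pics/c3.png',cv2.resize(im,None,fx=4,fy=4,interpolation=cv2.INTER_NEAREST))
```

```text
(no output)
```

View pics/c3.png

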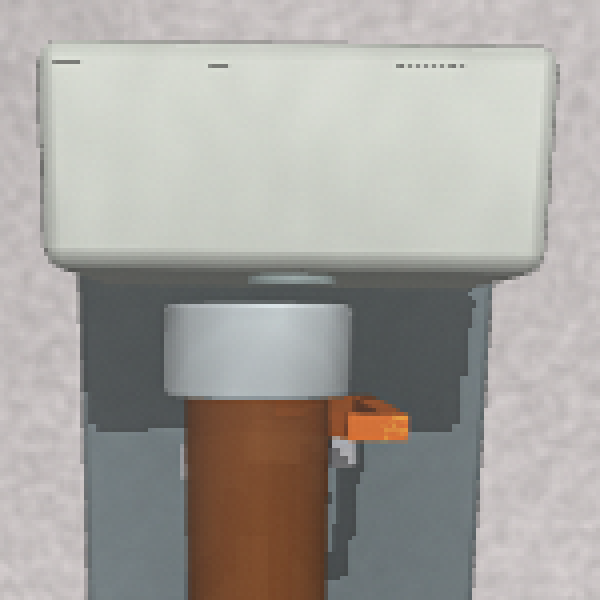

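Run:
```python
from h import *
s=bot.state(); C=cam('wrist',s); p=np.array(s['tcp_pos'])
P=lambda px,z:atz(C,px,z)
fl,fr,nl,nr=[P(q,105)[:2] for q in((200.7,41.5),(328.5,41.5),(202,96.3),(325.3,96))]
print('housing',fl.round(1),fr.round(1),nl.round(1),nr.round(1),'w',np.linalg.norm(fl-fr).round(1),np.linalg.norm(nl-nr).round(1),'d',np.linalg.norm(fl-nl).round(1),'yaw',np.arctan2(*(fr-fl)[::-1]),np.arctan2(*(nr-nl)[::-1]))
bl=[P(q,20)[:2] for q in((209.5,102.5),(312.5,102.5),(212,177),(308,177))]
print('base',np.round(bl,1),np.linalg.norm(bl[0]-bl[1]),np.linalg.norm(bl[2]-bl[3]),'yawside',[np.arctan2(*(bl[i]-bl[i+2])[::-1])-np.pi/2 for i in(0,1)])
for th in(-.045,):
    c=(fl+fr+nl+nr)/4; ex=np.array([np.cos(th),np.sin(th)]);ey=np.array([-ex[1],ex[0]])
    print('O from housing',c-115*ey); bc=np.mean(bl,0); 
    print('base mid rel to tcp along ex',(bc-p[:2])@ex,'housing mid',(c-p[:2])@ex)
M=Rn.from_quat(s['tool_rot']).as_matrix()
e=P((254.3,105.7),224+8); print('rod end in tool',M.T@(e-p)); e=P((254.3,105.7),224);print(M.T@(e-p))
e=P((255,128.5),224+6);print('cap inner in tool',M.T@(e-p))
T=cam('top')
for q in((239,157),(266,158),(238,198),(164,154),(162,194)): print('top',P and atz(T,q,105).round(1))
```

```text
housing [554.5 244.4] [669.5 239.1] [551.2 197.6] [667.8 192.6] w 115.1 116.7 d 46.9 yaw -0.045654366411328154 -0.04328390672743825
base [[544.8 195.6]
 [673.4 189.7]
 [539.7 100.3]
 [668.4  94.4]] 128.73698238617547 128.8823594653973 yawside [np.float64(-0.05324221115071248), np.float64(-0.05172002887898208)]
O from housing [605.5773512  103.52765619]
base mid rel to tcp along ex 8.743562856387083 housing mid 9.613084535698558
rod end in tool [-25.98896297  78.39758343   0.24101933]
[-17.98897942  78.62060422   0.25794781]
cap inner in tool [-23.98826839  66.96470254   0.6234386 ]
top [654.5  13.4 105. ]
top [651.2 -67.  105. ]
top [532.4  17.  105. ]
top [664.4 236.  105. ]
top [545.5 241.6 105. ]
```

```bash
python3 -m handwheel '[[255,0.02,-0.01,-0.1,0,0,-0.008],[255,0.02,-0.008,-0.1,0,0,0],[255,0,0,-0.1,0,0,0],[255,0,0,-0.1,0,0,0],[255,0,0,0,0,0,0],[255,0,0,0,0,0,0]]'
python3 - <<'E'
from h import *
im,s=snap('wrist','w4'); M=Rn.from_quat(s['tool_rot']).as_matrix()
print(s['tcp_pos'],s['width'],s['contact_force'],np.arctan2(M[1,2],M[0,2]))
c=im[60:260,180:340,::-1]; cv2.imwrite('pics/c4.png',cv2.resize(c,None,fx=3,fy=3,interpolation=cv2.INTER_CUBIC))
E
```

```text
t: 6.15
tcp_pos: [603.5, 101.9, 125.3]
tool_rot: [0.018, 0.708, -0.018, 0.706]
contact_force: [-0.3, 0.1, -1.6]
width: 19.2
[603.53496466 101.9349055  125.34400774] 19.189008035465207 [-0.30219584  0.13448229 -1.55805983] -0.051096207322667044
```

View pics/c4.png

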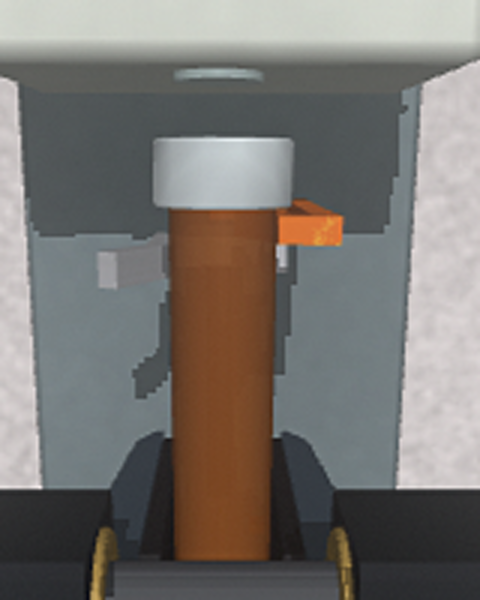

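The close view shows the rod at column 223 of the crop. The base midline is at 220, the lens at 218, and the near prong's flare is to the left at (98..165,260). That puts the rod about 1 mm too far in +x, so I'll correct it and descend.

```bash
python3 -m handwheel '[[255,-0.005,0.01,-0.05,0,0,0.004],[255,0,0,-0.05,0,0,0],[255,0,0,-0.04,0,0,0],[255,0,0,-0.03,0,0,0],[255,0,0,0,0,0,0]]' 60;  python3 -m handwheel '[[255,0,0,-0.02,0,0,0],[255,0,0,-0.02,0,0,0],[255,0,0,-0.02,0,0,0],[255,0,0,0,0,0,0]]'
```

```text
t: 6.62
tcp_pos: [600.3, 104.7, 90.3]
tool_rot: [0.016, 0.709, -0.017, 0.705]
contact_force: [-3.8, 0.2, -1.8]
width: 19.1
t: 6.95
tcp_pos: [600.7, 104.8, 79.3]
tool_rot: [0.017, 0.709, -0.017, 0.705]
contact_force: [-4.3, 1.6, -2.0]
width: 18.7
```

```bash
python3 -m handwheel '[[255,0,0,-0.015,0,0,0],[255,0,0,-0.015,0,0,0],[255,0,0,0,0,0,0]]';  python3 -m handwheel '[[255,0,0,-0.01,0,0,0],[255,0,0,-0.01,0,0,0],[255,0,0,0,0,0,0]]'
python3 - <<'E'
from h import *
im,s=snap('wrist','w5');snap('side','s5')
c=im[60:260,180:340,::-1]; a=cv2.resize(c,None,fx=2.4,fy=2.4,interpolation=cv2.INTER_CUBIC)
b=cv2.resize(cv2.imread('pics/s5.png')[170:270,195:295],(384,384),interpolation=cv2.INTER_CUBIC); b=cv2.copyMakeBorder(b,0,a.shape[0]-384,0,0,0)
cv2.imwrite('pics/c5.png',np.hstack([a,b])); print(s['joint_efforts'])
E
```

```text
t: 7.2
tcp_pos: [600.8, 104.6, 72.5]
tool_rot: [0.017, 0.709, -0.017, 0.705]
contact_force: [-3.5, 0.6, -6.5]
width: 18.8
t: 7.45
tcp_pos: [603.2, 104.5, 69.3]
tool_rot: [0.016, 0.707, -0.017, 0.707]
contact_force: [-1.0, 0.4, -5.7]
width: 18.9
[ -0.08053906 -50.48856854 -22.3134774   -0.10046741  -0.46802728
  -0.06659344]
```

View pics/c5.png

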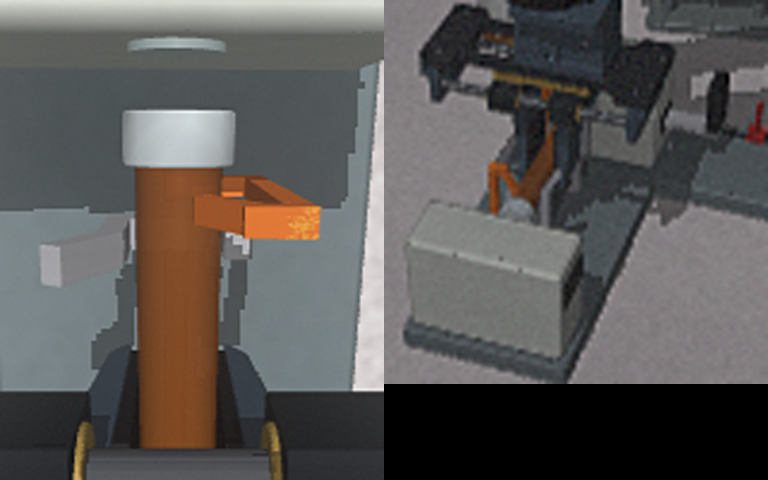

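The jaw nose (orange, left picture at about (200,205)) now lies over the rod. I'll press slightly further to be sure it is home.

```bash
python3 -m handwheel '[[255,0,0,-0.01,0,0,0],[255,0,0,-0.005,0,0,0],[255,0,0,0,0,0,0]]'; python3 -m handwheel '[[255,0,0,-0.01,0,0,0],[255,0,0,0,0,0,0],[255,0,0,0,0,0,0]]'
```

```text
t: 7.8
tcp_pos: [603.9, 104.6, 67.6]
tool_rot: [0.017, 0.706, -0.016, 0.708]
contact_force: [0.0, -1.0, -0.9]
width: 18.9
t: 8.05
tcp_pos: [604.0, 104.6, 67.5]
tool_rot: [0.017, 0.706, -0.016, 0.708]
contact_force: [-3.8, -1.2, 8.8]
width: 18.8
```

```bash
python3 -m handwheel '[[150,0,0,0,0,0,0],[150,0,0,0,0,0,0],[150,0,0,0,0,0,0],[150,0,0,0,0,0,0],[150,0,0,0.05,0,0,0],[150,0,0,0.1,0,0,0],[150,0,0,0.2,0,0,0],[150,0,0,0.2,0,0,0],[150,0,0,0.1,0,0,0],[150,0,0,0,0,0,0]]'
python3 - <<'E'
from h import *
im,s=snap('wrist','w6'); print(s['tcp_pos'],s['width'],s['contact_force'])
snap('side','s6')
for th in('tab','pointer','marker','seat','jaw','amber_rod'):
  for n in ('side','wrist'): print(n,th,[(np.round(x['pixel']).tolist(),round(x['confidence'],2)) for x in bot.look_for(th,n)[:2]])
b=cv2.resize(cv2.imread('pics/s6.png')[170:250,215:315],(400,320),interpolation=cv2.INTER_CUBIC); a=im[20:340,130:380,::-1]
cv2.imwrite('pics/c6.png',np.hstack([a,b]))
E
```

```text
t: 8.88
tcp_pos: [606.4, 105.2, 201.9]
tool_rot: [0.017, 0.702, -0.016, 0.711]
contact_force: [-0.2, 0.6, -0.2]
width: 37.2
[606.41114356 105.16176577 201.88040464] 37.24978229405387 [-0.15703987  0.61594201 -0.2388225 ]
side tab [([279.0, 202.0], 0.44)]
wrist tab []
side pointer [([278.0, 201.0], 0.47)]
wrist pointer []
side marker [([240.0, 208.0], 0.17)]
wrist marker []
side seat [([244.0, 222.0], 0.64), ([226.0, 219.0], 0.49)]
wrist seat [([253.0, 130.0], 0.75)]
side jaw []
wrist jaw [([266.0, 224.0], 0.64)]
side amber_rod [([241.0, 212.0], 0.65)]
wrist amber_rod [([247.0, 174.0], 0.96), ([270.0, 221.0], 0.48)]
```

View pics/c6.png

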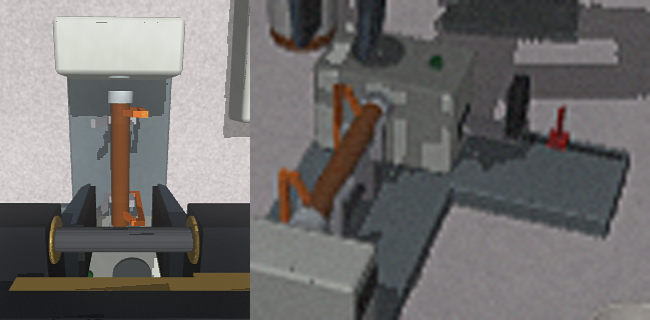

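The rod lies under both orange noses, in both forks, and is released, with the shutter still shut. Next I'll move so that the wrist camera sits directly above the tab and marker.

```bash
python3 -m handwheel '[[150,-0.0945,-0.171,0,0,0.016,0],[150,-0.0945,-0.171,0,0,0,0],[150,-0.0945,-0.171,0,0,0,0],[150,-0.0945,-0.171,0,0,0,0],[150,-0.0945,-0.171,0,0,0,0],[150,-0.0945,-0.171,0,0,0,0],[150,0,0,0,0,0,0],[150,0,0,0,0,0,0]]'
python3 - <<'E'
from h import *
im,s=snap('wrist','w7'); M=Rn.from_quat(s['tool_rot']).as_matrix(); print(s['tcp_pos'],M.round(4))
for th in('tab','pointer','marker'):
  print(th,[(np.round(x['pixel'],1).tolist(),round(x['confidence'],2)) for x in bot.look_for(th,'wrist')[:2]])
cv2.imwrite('pics/c7.png',cv2.resize(im[20:220,160:360,::-1],(600,600),interpolation=cv2.INTER_CUBIC))
E
```

```text
t: 10.25
tcp_pos: [489.0, -102.0, 195.4]
tool_rot: [0.018, 0.711, -0.018, 0.703]
contact_force: [-0.3, 0.5, 0.2]
width: 37.4
[ 489.04615888 -101.97576674  195.35869197] [[-1.170e-02  5.070e-02  9.986e-01]
 [ 1.000e-04  9.987e-01 -5.070e-02]
 [-9.999e-01 -5.000e-04 -1.170e-02]]
tab [([261.8, 94.1], 0.78)]
pointer [([258.5, 97.1], 0.77)]
marker [([226.5, 132.4], 0.5)]
```

View pics/c7.png

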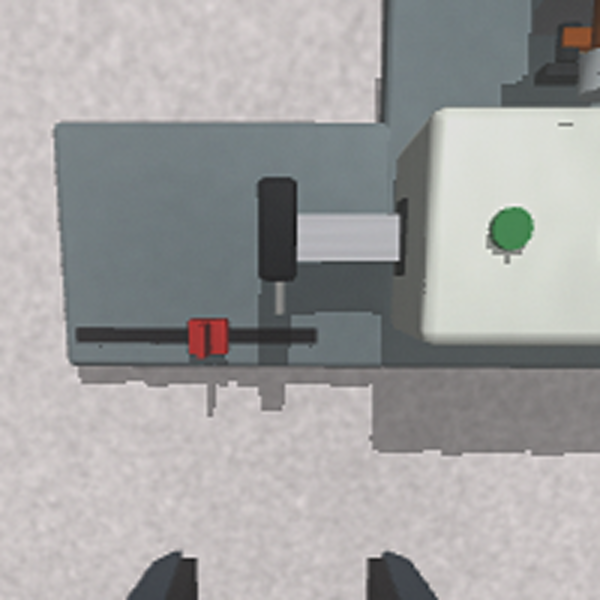

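The view shows the tab at crop (277,229), the pointer tip at (280,313), and the red marker's blade line at (207,338). Computing positions.

Run:
```python
from h import *
s=bot.state(); C=cam('wrist',s)
f=lambda u,v:(160+(u+.5)/3-.5,20+(v+.5)/3-.5)
a=-0.048; ex=np.array([np.cos(a),np.sin(a)]);ey=np.array([-ex[1],ex[0]])
tb=atz(C,f(277.5,229),103);po=atz(C,f(279.5,305),53);bl=atz(C,f(207.5,338),57);ft=atz(C,f(208.5,338),30)
print(tb,po,bl,ft); tip=atz(C,f(279.5,313),53)
d=(po-bl)[:2]; print('pull',d@ex,'ydiff',d@ey,'tab-pointer x',(tb-po)[:2]@ex)
print('tab len',np.linalg.norm(atz(C,f(277,177),103)-atz(C,f(277,281),103)),'thick',np.linalg.norm(atz(C,f(258,229),103)-atz(C,f(297,229),103)))
# top camera check on tab
T=cam('top'); print('top tab',atz(T,(248,212),103),'marker',atz(T,(259.2,222.2),50))
u1,u2=f(400,215),f(400,260); l=atz(C,f(435,230),105); print('tab->housing gap',(l-tb)[:2]@ex-6)
# triangulate tab top with side: pixel of tab in side0
print(tri([(C,f(277.5,229)),(cam('side'),(281.5,191))]))
```

```text
[491.90113402  -9.44774144 103.        ] [490.65775877 -33.21368015  53.        ] [463.47664672 -43.79678609  57.        ] [461.05418524 -45.42745122  30.        ]
pull 26.642011377645716 ydiff 11.875108976688134 tab-pointer x 0.10161609719940723
tab len 30.088256808278835 thick 11.893808545702754
top tab [490.7020087  -12.40380796 103.        ] marker [459.70254595 -46.9179712   50.        ]
tab->housing gap 41.60926485519596
(array([492.34911789,  -9.38514008, 103.17105503]), [np.float64(0.49487602781832635), np.float64(0.14122528505184562)])
```

Run:
```python
from h import *
im=cv2.imread('pics/w7.png')[:,:,::-1]
for r in range(124,142): print(r,' '.join('%3d,%3d'%(p[0],p[1]) for p in im[r,221:238]))
print([im[118,c].tolist() for c in range(248,259)])
s=bot.state(); C=cam('wrist',s)
# predicted outline of marker for blade x candidates
a=-0.048; ex=np.array([np.cos(a),np.sin(a),0])
for p in(26.6,28,29,30):
    b=np.array([490.66,-33.2,0])-p*ex+ -11.9*np.array([.048,1,0])
    print(p,'blade top -/+',[proj(C,b+ex*k+[0,0,57])[0].round(1) for k in(-1.5,1.5)],'blade foot +',proj(C,b+ex*1.5+[0,0,30])[0].round(1),'foot top',[proj(C,b+ex*k+[0,0,30])[0].round(1) for k in(-8,8)])
```

```text
124 109,119 108,118 107,117 107,119 108,118 108,120 107,118 107,117 107,117 109,118 106,117 108,118 107,118 106,117 107,118 108,118 108,118
125 108,118 108,121 107,120 107,121 106,122 107,122 107,123 107,122 108,124 107,123 106,123 107,123 106,123 108,123 109,122 110,120 109,117
126 107,119 107,122 117, 80 111, 56 109, 53 108, 53 103, 53 102, 53 102, 53 102, 53 100, 52 116, 54 116, 54 124, 56  93, 49 106,116 111,122
127 109,121 104, 80 172, 55 172, 52 171, 55 173, 57 145, 50 143, 51 124, 48 173, 56 178, 58 175, 55 175, 56 184, 58 107, 40  95, 90 109,118
128 110,125 101, 83 169, 58 167, 56 167, 57 136, 50 134, 48  94, 44  68, 42 136, 50 166, 55 168, 57 170, 58 179, 60 118, 42  99, 94 110,122
129  73, 81  78, 61 165, 55 165, 54 165, 58 166, 56 170, 55  86, 44  66, 43 138, 52 167, 57 168, 58 168, 57 177, 58 121, 45  69, 56  74, 79
130  47, 49  60, 47 164, 55 164, 54 163, 55 165, 56 170, 57  87, 46  65, 43 137, 52 165, 57 167, 57 167, 56 178, 60 122, 46  60, 46  47, 47
131  48, 51  61, 49 164, 55 163, 55 162, 56 165, 56 170, 56  87, 44  64, 43 135, 50 164, 55 165, 55 166, 57 176, 57 122,
[... 1377 characters left out ...]
74  68, 70  67, 70  65, 68  80, 86  80, 86
[[76, 80, 83], [76, 80, 84], [73, 78, 81], [85, 89, 91], [133, 133, 131], [138, 137, 134], [109, 111, 111], [77, 83, 85], [73, 80, 81], [75, 80, 83], [76, 80, 82]]
26.6 blade top -/+ [np.float64(227.5), np.float64(230.2)] blade foot + 232.3 foot top [np.float64(224.5), np.float64(237.7)]
28 blade top -/+ [np.float64(226.3), np.float64(229.0)] blade foot + 231.2 foot top [np.float64(223.3), np.float64(236.6)]
29 blade top -/+ [np.float64(225.4), np.float64(228.1)] blade foot + 230.4 foot top [np.float64(222.5), np.float64(235.7)]
30 blade top -/+ [np.float64(224.5), np.float64(227.2)] blade foot + 229.5 foot top [np.float64(221.7), np.float64(234.9)]
```

Foot and blade pixels together (blade top at columns 225–227.5, foot 222.4–235.3) give a pull of about 29.3 mm. The tab top triangulates to 103 mm, as it should. Going to the tab.

```bash
python3 -m handwheel '[[150,0.005,0.16,0,0,-0.015,0],[150,0.005,0.16,0,0,0,0],[150,0.005,0.14,0,0,0,0],[150,0,0,-0.1,0,0,0],[150,0,0,-0.1,0,0,0],[150,0,0,0,0,0,0],[150,0,0,0,0,0,0]]'
python3 - <<'E'
from h import *
im,s=snap('wrist','w8'); C=cam('wrist',s)
for p in((491.9,5.5,103),(491.9,-9.4,103)): print('expected',proj(C,p))
cv2.imwrite('pics/c8.png',cv2.resize(im[20:270,130:380,::-1],(500,500)))
E
```

```text
t: 11.03
tcp_pos: [492.4, -7.5, 154.3]
tool_rot: [0.016, 0.708, -0.016, 0.706]
contact_force: [0.4, -0.3, 0.5]
width: 37.3
expected [252.65662872 189.22460543]
expected [253.44820443 205.90166805]
```

View pics/c8.png

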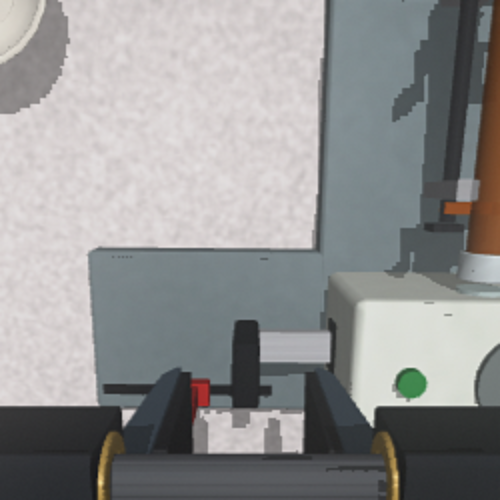

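The tab is centred between the fingers at crop (246,363), with the marker at (200,393). Descending, closing, then pulling.

```bash
python3 -m handwheel '[[150,0,0,-0.14,0,0,0],[150,0,0,-0.14,0,0,0],[150,0,0,-0.1,0,0,0],[150,0,0,-0.06,0,0,0],[150,0,0,0,0,0,0],[150,0,0,0,0,0,0],[150,0,0,0,0,0,0]]' 40; python3 -m handwheel '[[255,0,0,0,0,0,0],[255,0,0,0,0,0,0],[255,0,0,0,0,0,0],[255,0,0,0,0,0,0],[255,0,0,0,0,0,0],[255,0,0,0,0,0,0]]' 40; python3 -c "
from workcell import bot;print(bot.state()['tcp_pos'])"
```

```text
t: 11.67
tcp_pos: [494.2, -8.7, 68.5]
tool_rot: [0.017, 0.706, -0.017, 0.708]
contact_force: [-0.0, -0.2, 0.1]
width: 37.7
t: 12.17
tcp_pos: [491.3, -8.5, 67.3]
tool_rot: [0.017, 0.708, -0.017, 0.706]
contact_force: [-5.9, 0.1, 4.5]
width: 11.8
[491.27127759  -8.50500121  67.29942976]
```

```bash
python3 -c "
from h import *
s=bot.state();M=Rn.from_quat(s['tool_rot']).as_matrix();print(s['tcp_pos']-19*M[:,0],M[:,0])"
python3 -m handwheel '[[255,-0.03,0.0015,0,0,0,0],[255,-0.03,0.0015,0,0,0,0],[255,-0.03,0.0015,0,0,0,0],[255,-0.03,0.0015,0,0,0,0],[255,-0.02,0.001,0,0,0,0],[255,0,0,0,0,0,0],[255,0,0,0,0,0,0],[255,0,0,0,0,0,0]]'
python3 - <<'E'
from h import *
for i in range(3):
    im,s=snap('top','t9');M=Rn.from_quat(s['tool_rot']).as_matrix();print(s['tcp_pos']-19*M[:,0],M[:,0].round(4),s['contact_force'],s['width'])
im,s=snap('wrist','w9');im,s=snap('side','s9')
for th in('pointer','tab','marker'):
  for n in('side','top'): print(n,th,[(np.round(x['pixel'],1).tolist(),round(x['confidence'],2)) for x in bot.look_for(th,n)[:2]])
a=cv2.resize(cv2.imread('pics/s9.png')[170:240,250:320],(400,400),interpolation=cv2.INTER_CUBIC); b=cv2.resize(cv2.imread('pics/w9.png')[150:290,180:320],(400,400),interpolation=cv2.INTER_CUBIC)
cv2.imwrite('pics/c9.png',np.hstack([a,b]))
E
```

```text
[491.33326206  -8.5129079   86.299327  ] [-3.26234081e-03  4.16141796e-04 -9.99994592e-01]
t: 12.83
tcp_pos: [465.7, -7.1, 67.3]
tool_rot: [0.017, 0.706, -0.017, 0.708]
contact_force: [5.7, -0.1, -0.9]
width: 11.9
[465.69688081  -7.14689375  86.3432498 ] [ 2.e-03  1.e-04 -1.e+00] [ 5.66931001 -0.09138977 -0.92754094] 11.85684791820606
[465.77528076  -7.15614222  86.35344252] [ 2.1e-03  1.0e-04 -1.0e+00] [ 4.68535809  0.17067965 -0.72952549] 11.850949649359041
[465.7741618   -7.14414853  86.33146832] [ 2.e-03  1.e-04 -1.e+00] [ 5.69687222 -0.99632695 -0.71636809] 11.480746578611987
side pointer [([279.6, 202.0], 0.54)]
top pointer [([341.7, 192.7], 0.53)]
side tab [([274.8, 204.1], 0.43)]
top tab [([326.0, 195.5], 0.27)]
side marker []
top marker []
```

View pics/c9.png

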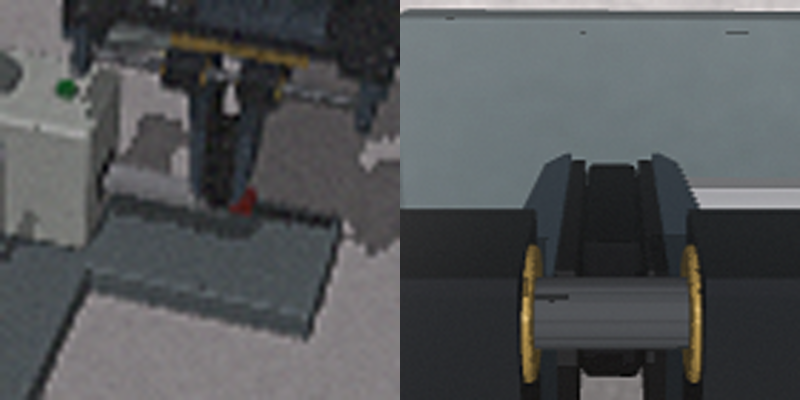

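```bash
python3 -m handwheel '[[255,-0.01,0.0005,0,0,0,0],[255,-0.009,0.0005,0,0,0,0],[255,0,0,0,0,0,0],[255,0,0,0,0,0,0],[255,0,0,0,0,0,0]]'
cat > chk.py <<'E'
from h import *
im,s=snap('wrist','w10');C=cam('wrist',s);M=Rn.from_quat(s['tool_rot']).as_matrix();g=s['tcp_pos']-19*M[:,0]
print(g,'pull',(np.array([491.33,-8.51,0])-g)[:2]@np.array([np.cos(.048),-np.sin(.048)]),s['contact_force'],s['width'])
# tab front/back edges near its +y top edge, wrist view
for r in(212,216,220): print(r,im[r,240:270].mean(1).astype(int).tolist())
print('housing edge? amber check')
E
python3 chk.py
```

```text
t: 13.8
tcp_pos: [462.2, -6.9, 67.4]
tool_rot: [0.017, 0.706, -0.017, 0.708]
contact_force: [6.4, -0.3, -1.2]
width: 12.1
[462.15059986  -6.9427262   86.35192411] pull 29.220992186313392 [ 6.41472052 -0.31434404 -1.20686112] 12.050788915167644
212 [34, 34, 36, 35, 32, 43, 32, 31, 33, 32, 32, 31, 32, 31, 32, 32, 32, 31, 33, 34, 32, 32, 30, 29, 37, 35, 36, 36, 37, 49]
216 [33, 33, 34, 34, 31, 28, 29, 30, 30, 30, 31, 33, 30, 30, 30, 31, 30, 30, 31, 31, 30, 30, 30, 29, 34, 36, 33, 34, 35, 34]
220 [33, 34, 34, 31, 30, 30, 28, 29, 31, 28, 29, 29, 30, 30, 31, 30, 29, 30, 29, 32, 31, 26, 27, 28, 28, 32, 33, 33, 31, 33]
housing edge? amber check
```

```bash
python3 - <<'E'
from h import *
im=cv2.imread('pics/w8.png'); hsv=cv2.cvtColor(im,cv2.COLOR_BGR2HSV); m=(cv2.inRange(hsv,(0,130,70),(6,255,255))|cv2.inRange(hsv,(174,130,70),(180,255,255)))[180:240,200:250]
ys,xs=np.nonzero(m); print('red',xs.min()+200,xs.max()+200,ys.min()+180,ys.max()+180)
g=im[196:206].mean((0,2)); print('tab',g[240:266].astype(int).tolist())
C=cam('wrist',dict(tcp_pos=[492.4,-7.5,154.3],tool_rot=[0.016,.708,-.016,.706]))
row=ys.mean()+180; rt=atz(C,(xs.max()+200.5,row),30)
e=g[240:266]<70; k=np.nonzero(e)[0]+240; print(k.min(),k.max())
tb=atz(C,((k.min()+k.max())/2,201),103); a=.048
print(tb,rt,'pull', (tb-rt)[:2]@np.array([np.cos(a),-np.sin(a)])+8)
E
python3 chk.py | head -1
```

```text
red 225 234 210 230
tab [118, 118, 118, 119, 121, 110, 51, 40, 44, 44, 44, 45, 45, 45, 45, 45, 45, 45, 41, 44, 130, 132, 130, 130, 131, 131]
246 259
[491.29840517  -4.95630222 103.        ] [468.03064063 -46.55034646  30.        ] pull 29.245217673821614
[462.13071447  -6.96356     86.33151954] pull 29.239855035271933 [ 5.88119027  0.78128058 -0.78792499] 11.854977410874293
```

Run:
```python
from h import *
im,s=snap('side','s11')
for th in('amber_rod','blue_rod','jaw'): print(th,[(np.round(x['pixel'],1).tolist(),round(x['confidence'],2)) for x in bot.look_for(th,'side')[:2]])
print(s['t'],bot.hand_in())
```

```text
amber_rod [([238.3, 210.2], 0.66), ([267.5, 140.8], 0.61)]
blue_rod [([245.1, 222.1], 0.75), ([262.5, 165.8], 0.51)]
jaw [([225.0, 216.2], 0.7), ([315.3, 259.4], 0.42)]
the job is handed in; nothing more can be done
13.9 None
```

I seated the amber rod in both fork clips and let go of it. I then pulled the shutter out 29.2 mm to the red marker and handed the job in at about 14 s, still holding it there.

**Rod:** It bottomed at TCP height 67.5 mm, against 67.7 mm expected, with about 9 N pushing back. The wrist and side pictures after release showed both orange noses over it. I did not view another picture of it after that; a last network check still found it in the reader.

**Shutter:** Three estimates of the distance to the marker agreed: 29.3 mm and 29.25 mm from two wrist-camera positions, and 29.3 mm from the coarser top picture. At the hold, the spring pulled with about 6 N, which fits that opening.

**Checks that fell short or disagreed:**
- **Pointer against blade:** I never saw them lined up at the end, because the gripper hides both. The final position rests on the measured pull from the shut position.
- **Early pull estimate:** It came out at 26.6 mm because I mistook the blade's shaded face for its top edge; I corrected that.
- **Reader position:** The top camera put it about 5 mm off the wrist camera in x; I used the wrist camera.
- **Rod-end height:** Triangulating it from two wrist views failed because the two positions were poorly placed for it. The top and side cameras gave 49.5 mm, which I used instead.
- **Last network check:** The blue rod came up first on the reader (confidence 0.75) and second near the rack (0.51). I took the first as a false hit. I did not check the blue rod or the glassware by picture at the end.

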